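# Start and prime the carport watering pump

## Task

Start the watering pump: push the blue valve rocker on, then push the green pump rocker on (each is pressed fully down at its white-dot end), then press the yellow prime button fully down and keep it pressed: the program finishes while still holding the button down. Never switch the pump on while the valve is off, press the prime button only once both rockers are on, and leave the red lamp rocker on. Nothing is picked up: the switch boxes, pot, tray, saucer, jar and trowel stay standing where they are.

Things in the scene. Friction and masses are not known exactly. Their poses are not given: they have to be found in the camera images.
- plank: the wooden plank, 380 (x) x 1150 (y) mm, lying across two hollow blocks; origin under its centre on the table; its top is 130 mm above the table
- valve_box: the valve switch: a grey die-cast box 100 (x) x 72 (y) x 50 mm tall, about 0.7 kg, loose on rubber feet on the plank; origin at the centre of its underside, z up. On top is a blue rocker paddle 60 mm long (along box x) x 36 mm wide, hinged across its middle at 62 mm above the origin; its white dot is on the half at box +x
- valve (a joint): blue valve rocker, rad. Off (0) the white-dot half slopes up at 0.36 rad and the other half is level; on (0.36, its stop) the dot half is level and the other half slopes up. It stays where it is left; about 2 N at the dot moves it.
- valve_dot (a point): the white dot on the top face of the blue rocker, 21 mm from the hinge; 69 mm above the box origin when off, 62 mm when on; moves with the paddle
- pump_box: the pump switch: a grey die-cast box 100 (x) x 72 (y) x 50 mm tall, about 0.7 kg, loose on rubber feet on the plank; origin at the centre of its underside, z up. On top is a green rocker like the blue one, its white dot on the half at box +x
- pump (a joint): green pump rocker, rad. Off (0) the white-dot half slopes up at 0.36 rad and the other half is level; on (0.36, its stop) the dot half is level and the other half slopes up. It stays where it is left; about 2 N at the dot moves it.
- pump_dot (a point): the white dot on the top face of the green rocker, 21 mm from the hinge; 69 mm above the box origin when off, 62 mm when on; moves with the paddle
- lamp_box: the lamp switch, to be left alone: a grey die-cast box 100 (x) x 72 (y) x 50 mm tall, about 0.7 kg, loose on rubber feet on the plank; origin at the centre of its underside, z up. On top is a red rocker like the others, already on
- lamp (a joint): red lamp rocker, rad; starts on (near 0.36) and must stay on
- prime_box: the priming control: a grey die-cast box 100 (x) x 72 (y) x 50 mm tall, about 0.7 kg, loose on rubber feet on the plank; origin at the centre of its underside, z up. On top, at its centre, is a yellow round push button in a black collar; its top is 73 mm above the origin when up, 66 mm when fully down
- prime (a joint): yellow prime button, m: 0 up, 0.007 fully down; springs back when released; fully down takes 5 N
- prime_top (a point): centre of the top face of the yellow button, 32 mm across; moves with it
- pot: empty terracotta pot, 130 mm across the rim, 120 mm tall, loose near the plank's +y end; origin under its centre
- tray: green plastic seedling tray, 270 (x) x 180 (y) x 55 mm tall, loose near the plank's -y end; origin under its centre
- saucer: white ceramic saucer, 124 mm across, 18 mm tall, loose behind the boxes; origin under its centre
- jar: clear glass jar with a closed screw-top lid, 72 mm across, 110 mm tall, loose behind the boxes; origin under its centre
- trowel: stainless trowel with a wooden handle, about 220 mm long along its x (handle to -x), 24 mm tall, lying loose behind the boxes; origin on its underside near the middle of its length

How it is judged:
On the way, in this order (a step that is already met when the one before it is completed fails the run):
1. the blue valve rocker is on, with the green rocker still off and the prime button up (value of joint valve above 0.3 rad and value of joint pump below 0.08 rad and value of joint prime below 0.002 m), for 0.2 s.
2. the green pump rocker is on too, with the valve still on and the prime button up (value of joint each of valve, pump above 0.3 rad and value of joint prime below 0.002 m), for 0.2 s.
3. the yellow prime button is pressed down by the fingers with both rockers on (value of joint each of valve, pump above 0.3 rad and value of joint prime above 0.005 m and contact force between the fingers and prime_box above 2 N), for 0.2 s.
At the end, for the whole second after the job is handed in: The fingers hold the yellow button at least 5 of its 7 mm down with more than 2 N on it; blue and green rockers are on (over 0.30 of 0.36 rad), the red one still on (over 0.25); every box and bystander is within 30 mm of where it started, upright (within 0.25 rad) and on the plank (all of step 3 and value of joint lamp above 0.25 rad and not (distance of any of valve_box, pump_box, lamp_box, prime_box, pot, tray, saucer, jar, trowel from where it was at the start of the episode above 0.03 m) and not (height (world z) of any of valve_box, pump_box, lamp_box, prime_box, pot, tray, saucer, jar, trowel above 0.145 m) and not (angle between any of valve_box, pump_box, lamp_box, prime_box, pot, tray, saucer, jar, trowel's own z axis and vertical above 0.25 rad)); the arm keeps its last pose, push and grip.
It fails at once if the pump is switched on while the valve is off (value of joint pump above 0.18 rad and value of joint valve below 0.18 rad).
It fails at once if the prime button is pressed before both rockers are on (value of joint prime above 0.004 m and value of joint any of pump, valve below 0.18 rad).
It fails at once if the red lamp rocker is switched off (value of joint lamp below 0.18 rad).
It fails at once if a switch box or bystander is moved more than 30 mm (distance of any of valve_box, pump_box, lamp_box, prime_box, pot, tray, saucer, jar, trowel from where it was at the start of the episode above 0.03 m).
It fails at once if a switch box or bystander is lifted off the plank or tipped (height (world z) of any of valve_box, pump_box, lamp_box, prime_box, pot, tray, saucer, jar, trowel above 0.145 m or angle between any of valve_box, pump_box, lamp_box, prime_box, pot, tray, saucer, jar, trowel's own z axis and vertical above 0.25 rad).
It also fails if it takes over 40 s, if anything falls off the work surface, if the arm or the gripper's body presses on something with over 40 N, if the wrist force passes 120 N, or if a joint passes its speed limit or range.

## Robot

A 6-joint arm with a two-finger parallel gripper is mounted at the origin on the work surface. World frame = base frame: x ahead of the robot, y to its left, z up, the work surface at z = 0. Lengths are in m, angles in rad, forces in N, time in s.
With the tool pointing down it reaches from about 0.275 to 1 m from the base axis. Payload 8.4 kg.
Tool frame: the origin (TCP) lies on the centre line of the jaws, within the pads' length; the fingertips stand 17 mm ahead of it and the grasp point (between the pads) lies 2 mm behind it (bot.tcp_to_tips is the z of the fingertips in the tool frame, in m); z points along the fingers, y is the line along which they close (so a half turn about z gives the same grasp; the last joint's range is limited). The gripper opens to 85 mm and grips with 20 to 120 N. Pads are 22 mm wide; open, the fingers measure 114 mm over their backs; the gripper's body (76 mm by 85 mm) begins 54 mm behind the grasp point. The pads swing forward as they close: fully open they stand 13 mm farther back than shut.
Start: joints at [-1.197, 0.353, 1.633, -0, 1.155, -0.002], TCP at [0.229, -0.581, 0.248] pointing down, gripper open.
Joint ranges: [-2.63, 2.63], [-0.92, 2.1], [0.06, 2.66], [-1.3, 4.44], [0, 2.69], [-3.02, 3.02]. Speed limits (rad/s): [2.22, 2.22, 2.79, 3.14, 3.14, 3.14].

## Interface

Orientations are given as a unit quaternion [x, y, z, w].
In Python, from workcell import bot, hand, kinematics, get_obs, vision, hand_in gives the robot as it stands. The module is installed in compiled form; this text tells all that it offers. Calls block until the motion is done:
- bot.reach(position, orientation): joint-space move of the TCP to a pose.
- bot.servo_line(position, ori=None, velocity=0.15): straight line of the TCP; ori=None keeps the orientation; velocity is the mean speed in m/s.
- bot.goto_joints(angles): joint-space move.
- hand.move_gripper(opening, strength=None): finger opening in m; strength is the grip in N (None keeps the last); returns when the fingers have stopped.
- bot.dwell(seconds).
- kinematics.solve_ik(position, orientation): joint angles nearest the present ones, or None.
- get_obs(): the state.
- vision.read_camera(name): name is "scene" or "top" or "wrist"; returns a dict with "frame" (400x640x3 uint8, red, green, blue), "intrinsics" (3x3 intrinsics, pixels), "view" (4x4, takes a point from world to camera coordinates). Camera axes: x right, y down, z forward; pixel columns grow to the right and rows downward; lengths in m; the calibration is good to about 2 mm. A picture is of the moment at which its call begins. There is no depth.
A pose or a line that the arm cannot do raises bot.IKError and nothing moves.
- hand_in(): hands the job in; it is judged then, once.
The state is a dict: "time_s": time; "joint_pos": joint angles; "joint_vel": joint speeds; "joint_efforts": joint torques, N m; "position": TCP position; "orientation": TCP orientation; "wrist_force": force on the tool from outside, world axes, zero at the start; "ft_torque": the same for the moment, N m; "gripper_width": finger opening in m; "grip_force": force on a finger pad.
Only numpy, scipy, OpenCV 4.12 (cv2) and the standard library are available. Lean on these libraries where they do the work, as an engineer would, in place of code of your own. Each camera call takes 0.05 s, during which the arm holds its last target. There are 200 camera calls.

## Working session

There is one attempt and no reset: what is moved stays moved. The work goes in short steps, each a Python script; the robot and the scene stay as the last script left them, time stands still between calls to the robot, and variables do not carry over. Pictures are saved under pics/ and viewed, at most 10 in all, crops included, and the job is handed in when it is done.

```bash
mkdir -p pics; python3 - <<'E'
from workcell import vision,get_obs
import cv2,numpy as np
for n in("scene","top"):
    c=vision.read_camera(n);cv2.imwrite(f"pics/{n}0.png",c["frame"][:,:,::-1]);np.savez(f"{n}.npz",**c)
    V=c["view"];print(n,c["intrinsics"].round(1).tolist(),(-V[:3,:3].T@V[:3,3]).round(3),V[:3,:3].round(2).tolist())
o=get_obs();print(o["time_s"],o["orientation"],o["wrist_force"])
E
```

```text
scene [[469.0, 0.0, 329.2], [0.0, 469.0, 195.0], [0.0, 0.0, 1.0]] [1.4   0.202 1.339] [[-0.25, 0.97, 0.01], [0.8, 0.22, -0.56], [-0.54, -0.13, -0.83]]
top [[378.3, 0.0, 314.7], [0.0, 378.3, 200.9], [0.0, 0.0, 1.0]] [0.419 0.019 1.21 ] [[0.01, -1.0, 0.01], [-0.99, -0.01, -0.15], [0.15, -0.01, -0.99]]
0.1 [ 9.82394717e-01  1.86816050e-01 -1.02092584e-04 -6.11416891e-04] [-0.16215434  0.04618166 -0.43138756]
```

View pics/scene0.png

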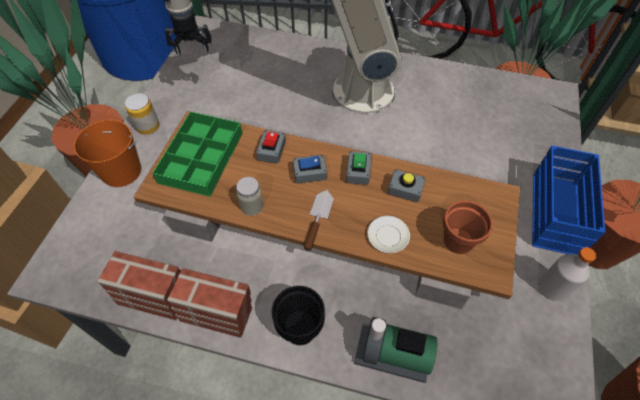

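View pics/top0.png

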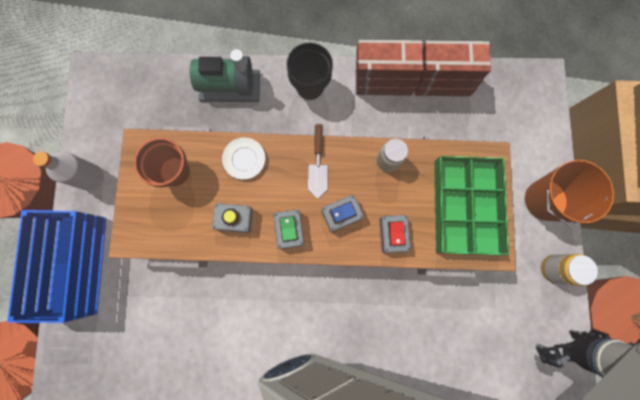

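The scene view shows the four boxes in a row on the plank. In the top view, yellow is at (230,216), green at (289,229), blue at (344,211) and red at (396,233). Next I'll segment the paddles and zoom in on the dots.

```bash
cat > h.py <<'E'
import numpy as np,cv2
def ray(c,u,v,z):
    V=c["view"];R=V[:3,:3];o=-R.T@V[:3,3]
    d=R.T@np.linalg.solve(c["intrinsics"],[u,v,1.]);return o+d*(z-o[2])/d[2]
def tri(cs,ps):
    A=[];b=[]
    for c,(u,v) in zip(cs,ps):
        P=c["intrinsics"]@c["view"][:3]
        for q,r in((u,0),(v,1)): 
            m=q*P[2]-P[r];A.append(m[:3]);b.append(-m[3])
    return np.linalg.lstsq(np.array(A),np.array(b),rcond=None)[0]
HUE=dict(blue=(105,128),green=(45,80),red=None,yellow=(22,34))
def blobs(c,roi):
    x0,y0,x1,y1=roi;h=cv2.cvtColor(c["frame"],cv2.COLOR_RGB2HSV);out={}
    for k,r in HUE.items():
        H=h[...,0];m=((H<6)|(H>174)) if r is None else ((H>=r[0])&(H<=r[1]))
        m=(m&(h[...,1]>130)&(h[...,2]>50)).astype(np.uint8);M=np.zeros_like(m);M[y0:y1,x0:x1]=m[y0:y1,x0:x1]
        n,l,s,_=cv2.connectedComponentsWithStats(M);i=1+np.argmax(s[1:,4])
        cn=cv2.findContours((l==i).astype(np.uint8),cv2.RETR_EXTERNAL,cv2.CHAIN_APPROX_NONE)[0][0]
        out[k]=(s[i,4],cv2.minAreaRect(cn))
    return out
E
python3 - <<'E'
from h import *
S=dict(np.load("scene.npz"));T=dict(np.load("top.npz"))
bs=blobs(S,(250,120,430,205));bt=blobs(T,(205,185,420,260))
for k in bs:
    print(k,bs[k],bt[k])
    print('  tri',tri([S,T],[bs[k][1][0],bt[k][1][0]]).round(4),'ray',ray(T,*bt[k][1][0],.195).round(4))
    print('  box',[ray(T,*p,.195).round(3)[:2].tolist() for p in cv2.boxPoints(bt[k][1])])
a=cv2.resize(T["frame"][190:255,205:420],None,fx=3.7,fy=3.7,interpolation=cv2.INTER_CUBIC)
b=cv2.resize(S["frame"][120:205,245:430],None,fx=4.2,fy=4.2,interpolation=cv2.INTER_CUBIC)[:,:a.shape[1]]
b=cv2.copyMakeBorder(b,0,0,0,a.shape[1]-b.shape[1],0)
cv2.imwrite("pics/crop.png",np.vstack([a,b])[:600,:,::-1])
E
```

```text
Traceback (most recent call last):
  File "h.py", line 18, in blobs
    n,l,s,_=cv2.connectedComponentsWithStats(M);i=1+np.argmax(s[1:,4])
                                                    ~~~~~~~~~^^^^^^^^^
ValueError: attempt to get argmax of an empty sequence
```

```bash
sed -i "s/(105,128)/(100,130)/; s/(45,80)/(40,90)/; s/(22,34)/(23,36)/; s/>130)/>110)/; s/\[...,2\]>50/[...,2]>30/" h.py
cat > m.py <<'E'
from h import *
S=dict(np.load("scene.npz"));T=dict(np.load("top.npz"))
hs=cv2.cvtColor(S["frame"],cv2.COLOR_RGB2HSV);ht=cv2.cvtColor(T["frame"],cv2.COLOR_RGB2HSV)
print(hs[163,305],hs[162,359],hs[140,270],hs[180,408],ht[211,343],ht[230,289],ht[235,397],ht[216,230])
a=cv2.resize(T["frame"][190:255,205:420],None,fx=3.7,fy=3.7,interpolation=cv2.INTER_CUBIC)
b=cv2.resize(S["frame"][120:205,245:430],None,fx=4.2,fy=4.2,interpolation=cv2.INTER_CUBIC)[:,:a.shape[1]]
b=cv2.copyMakeBorder(b,0,0,0,a.shape[1]-b.shape[1],0)
cv2.imwrite("pics/crop.png",np.vstack([a,b])[:600,:,::-1])
bs=blobs(S,(250,120,430,205));bt=blobs(T,(205,185,420,260))
for k in bs:
    print(k,bs[k],bt[k])
    print('  tri',tri([S,T],[bs[k][1][0],bt[k][1][0]]).round(4),'ray',ray(T,*bt[k][1][0],.195).round(4))
    print('  box',[ray(T,*p,.195).round(3)[:2].tolist() for p in cv2.boxPoints(bt[k][1])])
E
python3 m.py
```

```text
[109 165 150] [ 66 142 131] [  0 202 178] [ 29 168 205] [111 135 179] [ 64 123 193] [  1 182 229] [ 30 141 233]
blue (np.int32(198), ((309.01922607421875, 162.59616088867188), (10.59027099609375, 19.807727813720703), 78.69007110595703)) (np.int32(229), ((343.15521240234375, 211.86203002929688), (12.736725807189941, 20.6151123046875), 66.80140686035156))
  tri [ 0.5501 -0.0666  0.1877] ray [ 0.5494 -0.0673  0.195 ]
  box [[0.554, -0.035], [0.577, -0.086], [0.545, -0.1], [0.522, -0.048]]
green (np.int32(167), ((358.9207458496094, 160.71340942382812), (12.147468566894531, 14.466531753540039), 6.340191841125488)) (np.int32(220), ((288.123046875, 228.48464965820312), (20.34169578552246, 12.279438018798828), 82.87498474121094))
  tri [0.5035 0.0817 0.1889] ray [0.5031 0.0806 0.195 ]
  box [[0.528, 0.101], [0.532, 0.068], [0.478, 0.061], [0.474, 0.093]]
red (np.int32(175), ((270.1752624511719, 139.3556671142578), (11.981084823608398, 17.159351348876953), 23.96249008178711)) (np.int32(313), ((397.0, 233.0), (22.0, 14.0), 90.0))
  tri [ 0.4937 -0.2117  0.1896] ray [ 0.4935 -0.2118  0.195 ]
  box [[0.523, -0.194], [0.523, -0.232], [0.464, -0.23], [0.464, -0.192]]
yellow (np.int32(103), ((407.5, 178.0), (10.0, 11.0), 90.0)) (np.int32(138), ((229.5, 216.0), (12.0, 13.0), 90.0))
  tri [0.5352 0.2387 0.1963] ray [0.5353 0.239  0.195 ]
  box [[0.551, 0.257], [0.552, 0.222], [0.519, 0.221], [0.519, 0.256]]
```

View pics/crop.png

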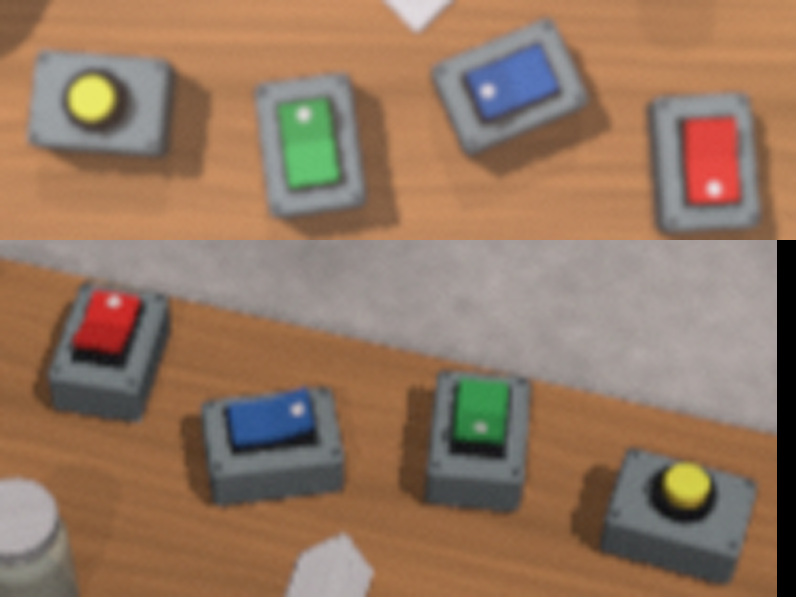

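In the crop, the blue dot sits at the +y-ish end of its rocker and the green dot at the +x end. The yellow button is round and up, and red is on. Next step: find the dots exactly.

```bash
cat > d.py <<'E'
from h import *
from workcell import bot
S=dict(np.load("scene.npz"));T=dict(np.load("top.npz"))
def dot(c,u,v):
    f=c["frame"].astype(float).min(2);u0,v0=round(u)-3,round(v)-3;p=f[v0:v0+7,u0:u0+7]
    w=np.clip(p-np.median(p)-25,0,None);g=np.mgrid[:7,:7]
    return u0+(w*g[1]).sum()/w.sum(),v0+(w*g[0]).sum()/w.sum()
bs=blobs(S,(250,120,430,205));bt=blobs(T,(205,185,420,260))
for k,s,t in(("blue",(316,160.5),(336.6,214.6)),("green",(359.3,164.5),(287.2,220.8))):
    ds,dt=dot(S,*s),dot(T,*t);print(k,np.round(ds,1),np.round(dt,1))
    P=tri([S,T],[ds,dt]);C=ray(T,*bt[k][1][0],.195);Q=ray(T,*dt,.199)
    print(' dot tri',P.round(4),'ray',Q.round(4),'dist to centre',np.linalg.norm((Q-C)[:2]).round(4),'yaw',np.degrees(np.arctan2(*(Q-C)[1::-1])).round(1))
print('prime',ray(T,*bt["yellow"][1][0],.203).round(4),bot.tcp_to_tips)
E
python3 d.py
```

```text
blue [315.4 159.9] [336.4 214.1]
 dot tri [ 0.5425 -0.0478  0.1982] ray [ 0.5425 -0.0486  0.199 ] dist to centre 0.0199 yaw 110.2
green [359.  164.1] [286.6 220.5]
 dot tri [0.5241 0.0857 0.1988] ray [0.5243 0.0848 0.199 ] dist to centre 0.0216 yaw 11.1
prime [0.5344 0.2373 0.203 ] 0.017
```

```bash
cat > r.py <<'E'
from h import *
from workcell import bot,hand,get_obs,vision
def q(deg): a=np.radians(deg)/2;return [np.cos(a),np.sin(a),0,0]
TIP=.017
def press(xy,yaw,zstart,zmin,F):
    bot.reach([*xy,.26+TIP],q(yaw)); bot.servo_line([*xy,zstart+TIP],velocity=.12)
    f0=get_obs()["wrist_force"][2];z=zstart
    while z>zmin:
        z-=.001;bot.servo_line([*xy,z+TIP],velocity=.03);bot.dwell(.05)
        o=get_obs();f=o["wrist_force"][2]-f0;print(round(z,4),round(o["position"][2]-TIP,4),round(f,1))
        if f>F:break
    bot.dwell(.3)
def up(xy): bot.servo_line([*xy,.26+TIP],velocity=.15)
E
python3 - <<'E'
from r import *
p=get_obs()["position"];bot.servo_line([p[0],p[1],.32]);hand.move_gripper(0,20)
xy=(.5425,-.0482);press(xy,112,.203,.186,10);up(xy)
print(get_obs()["time_s"],get_obs()["gripper_width"])
c=vision.read_camera("scene");cv2.imwrite("pics/v1.png",cv2.resize(c["frame"][110:210,240:440],None,fx=4,fy=4,interpolation=cv2.INTER_CUBIC)[:,:,::-1])
E
```

```text
0.202 0.2025 -0.5
0.201 0.201 0.5
0.2 0.2 0.2
0.199 0.199 0.8
0.198 0.1979 -0.3
0.197 0.1969 -0.3
0.196 0.1959 0.5
0.195 0.1949 1.0
0.194 0.1939 0.6
0.193 0.1929 1.0
0.192 0.192 1.6
0.191 0.1919 10.8
8.8417 -1.6688358246637057e-05
```

View pics/v1.png

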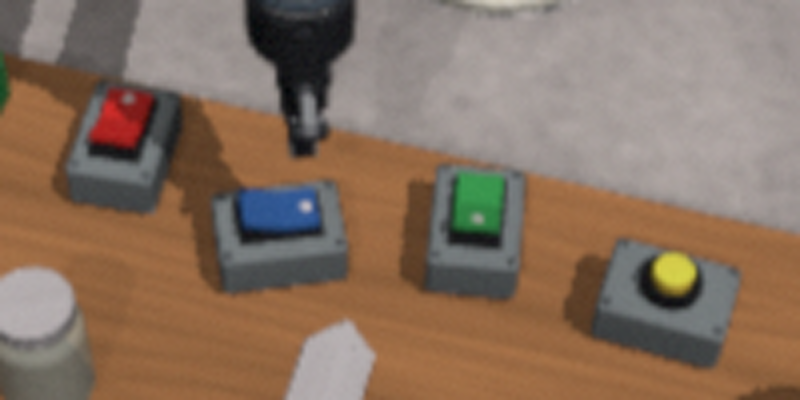

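The press met a hard stop at z=0.192, as expected. The picture shows the blue dot half level at about (306,207) and nothing displaced. Next: the green rocker, then prime.

```bash
python3 - <<'E'
from r import *
xy=(.5242,.0853);press(xy,9,.203,.186,10);up(xy)
c=vision.read_camera("scene");cv2.imwrite("pics/g1.png",cv2.resize(c["frame"][110:210,240:440],None,fx=4,fy=4,interpolation=cv2.INTER_CUBIC)[:,:,::-1])
print(get_obs()["time_s"])
E
```

```text
0.202 0.2025 0.5
0.201 0.201 -1.1
0.2 0.2 -0.1
0.199 0.199 1.3
0.198 0.1979 -0.1
0.197 0.1969 0.9
0.196 0.1959 0.6
0.195 0.1949 0.5
0.194 0.1939 1.0
0.193 0.1929 0.1
0.192 0.1921 1.6
0.191 0.1919 11.5
15.8583
```

View pics/g1.png

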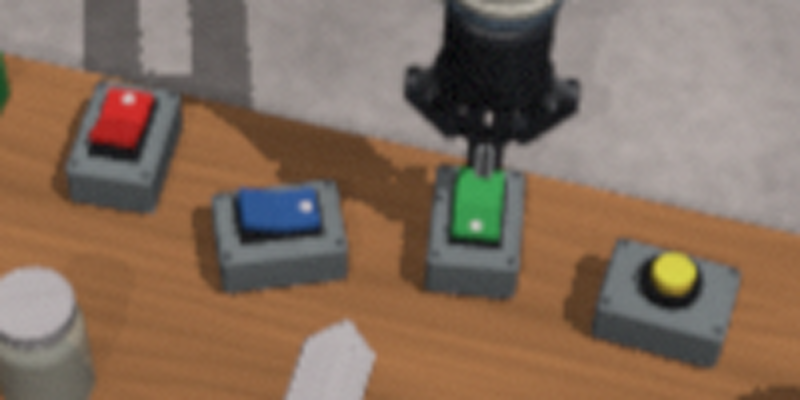

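Green also reached its stop at z=0.192, and its dot has moved down to (476,226). Now I'll press prime.

```bash
python3 - <<'E'
from r import *
press((.5346,.238),100,.206,.190,15)
o=get_obs();print(o["time_s"],o["wrist_force"],o["position"])
c=vision.read_camera("scene");cv2.imwrite("pics/p1.png",cv2.resize(c["frame"][110:210,240:440],None,fx=4,fy=4,interpolation=cv2.INTER_CUBIC)[:,:,::-1])
E
```

```text
0.205 0.2056 -0.8
0.204 0.204 -1.0
0.203 0.2031 1.1
0.202 0.2021 0.7
0.201 0.2011 2.2
0.2 0.2001 1.4
0.199 0.1991 2.4
0.198 0.1981 3.1
0.197 0.1971 2.9
0.196 0.1961 3.3
0.195 0.196 12.2
0.194 0.1958 18.3
21.5667 [-3.60588051 -1.63233389 20.46963899] [0.53480284 0.23809284 0.2127877 ]
```

View pics/p1.png

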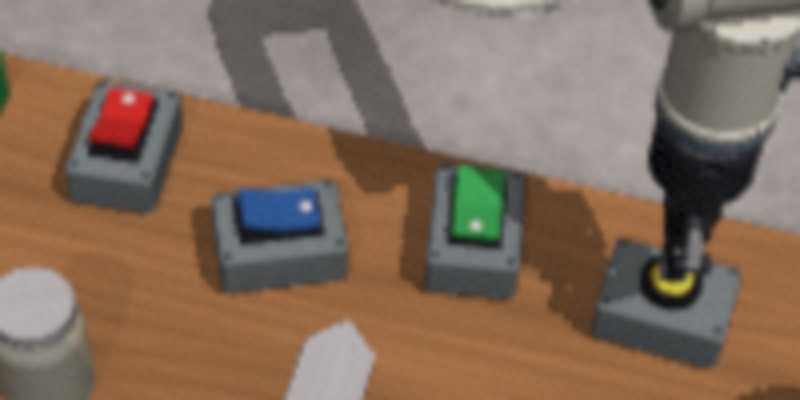

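The button is down at (672,285), bottomed out at z=0.196 with about 20 N on it. Both rockers are on, red is still on, and the boxes haven't moved.

```bash
python3 -c "
from workcell import hand_in;print(hand_in())"
```

```text
the job is handed in; nothing more can be done
None
```

I switched the valve on, then the pump, and handed the job in with the arm still holding the prime button fully down at about 20 N; the red lamp rocker is still on and no box moved that I could see (no verdict was returned).

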